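# Clear the brush off the basket and tip the dryer balls in

### The job

The brush lying across the open basket is in the way: lay it gently, bristles down, flat inside the shallow drip tray. Then carry the caddy over, tip the three dryer balls out of its open end into the basket, and set the empty caddy gently back down upright on the bare countertop. Leave the bottles, mug, jar, can and soap where they stand.

Things in the scene. Friction and masses are not known exactly. Their poses are not given: they have to be found in the camera images.
- basket: White lattice-sided plastic basket, open at the top, fixed to the countertop: 160 mm along its x, 200 mm along its y, 120 mm high, walls and floor 5 mm thick. Origin at the centre of its underside, z up.
- brush: Wooden scrubbing brush, loose, 0.16 kg, lying bristles down across the basket's two 200 mm rims. 200 mm long (its x); wooden back 46 mm wide (its y), 18 mm thick, on a firm block of white bristles 190 x 38 mm, 24 mm deep: 42 mm high in all. Origin at the centre of the bristle tips' face, z up through the back; the middle of the back is 33 mm above it.
- drip_tray: Shallow grey plastic drip tray fixed to the countertop: 260 mm along its x, 130 mm along its y, rim 14 mm high, walls and floor 4 mm thick, empty. Origin at the centre of its underside, z up.
- caddy: White plastic carrying caddy with three balls in it, loose, 0.25 kg empty: 150 mm (x) by 140 mm (y), floor 5 mm thick, side and rear (+x) walls 50 mm high, 4 mm thick. The -x end is open but for a lip standing 5 mm above the floor: balls roll out only when it is tipped some 25 to 35 degrees towards -x. A handle bar crosses above its middle. Origin at the centre of the underside, z up.
- caddy_handle (a point): Centre of the caddy's rigid handle bar, 104 mm above the caddy's underside. The flat bar runs from side to side (along y), 14 mm thick along x, 30 mm tall (89 to 119 mm above the underside), carried at each side wall by a post 26 mm wide and 5 mm thick. Axes as the caddy's.
- caddy_lip (a point): Middle of the top edge of the lip at the caddy's open end, 75 mm along -x from the caddy's origin and 10 mm above its underside; axes as the caddy's.
- ball1: Grey knobbly rigid dryer ball, 60 mm diameter, about 0.05 kg, one of three in the caddy, free to roll. Origin at its centre.
- ball2: Grey knobbly rigid dryer ball, 60 mm diameter, about 0.05 kg, one of three in the caddy, free to roll. Origin at its centre.
- ball3: Grey knobbly rigid dryer ball, 60 mm diameter, about 0.05 kg, one of three in the caddy, free to roll. Origin at its centre.
- spray: Bystander: white bottle, 66 mm diameter, 190 mm tall, loose. Origin at the centre of its underside.
- softener: Bystander: blue bottle, 76 mm diameter, 200 mm tall, loose. Origin at the centre of its underside.
- jar: Bystander: glass jar with steel lid, 64 mm diameter, 75 mm tall, loose. Origin at the centre of its underside.
- soap: Bystander: pale bar of soap, 85 x 55 x 30 mm, loose. Origin at the centre of its underside.
- mug: Bystander: white handleless cup, 76 mm diameter at the rim, 85 mm tall, loose. Origin at the centre of its underside.
- can: Bystander: metal can, 60 mm diameter, 120 mm tall, loose. Origin at the centre of its underside.

How it is judged (in metres and radians):
On the way, in this order (a step that is already met when the one before it is completed fails the run):
1. The brush lies flat inside the drip tray, bristles down, at rest and released (x of brush in the frame of drip_tray between -0.08 and 0.08 m and y of brush in the frame of drip_tray between -0.06 and 0.06 m and z of brush in the frame of drip_tray below 0.012 m and angle between brush's own z axis and vertical below 0.1 rad and linear speed of brush below 0.03 m/s and contact force between the fingers and brush below 0.1 N), for 0.2 s.
2. The caddy is tipped by more than 12 degrees with its lip over the basket (within 150 mm of its middle, seen from above) (angle between caddy's own z axis and vertical above 0.21 rad and horizontal distance between caddy_lip and basket below 0.15 m and height (world z) of caddy_lip above 0.08 m), for 0.05 s.
3. All three balls are in the basket (x of ball1 in the frame of basket between -0.08 and 0.08 m and y of ball1 in the frame of basket between -0.1 and 0.1 m and z of ball1 in the frame of basket between 0 and 0.1 m and x of ball2 in the frame of basket between -0.08 and 0.08 m and y of ball2 in the frame of basket between -0.1 and 0.1 m and z of ball2 in the frame of basket between 0 and 0.1 m and x of ball3 in the frame of basket between -0.08 and 0.08 m and y of ball3 in the frame of basket between -0.1 and 0.1 m and z of ball3 in the frame of basket between 0 and 0.1 m), for 0.1 s.
At the end, for the whole second after the job is handed in: Brush flat (0.1 rad), bristles down on the drip tray's floor (under 12 mm above its underside); all ball centres in the basket, 20 mm or more below its rim; caddy upright (0.1 rad) on the bare countertop; brush and caddy at rest (below 0.03 m/s) (all of step 1 and all of step 3 and angle between caddy's own z axis and vertical below 0.1 rad and height (world z) of caddy between -0.005 and 0.01 m and linear speed of caddy below 0.03 m/s and contact force between caddy and drip_tray below 0.05 N); the robot touches nothing.
It fails at once if A bottle, the mug, the jar, the can or the soap is shifted by more than 40 mm or tipped over (distance of any of spray, softener, jar, soap, mug, can from where it was at the start of the episode above 0.04 m or angle between any of spray, softener, jar, soap, mug, can's own z axis and vertical above 0.5 rad).
It fails at once if The brush is dropped or thrown (faster than 0.9 m/s out of the fingers, a fall of some 40 mm) (linear speed of brush above 0.9 m/s and contact force between the fingers and brush below 0.1 N).
It fails at once if The caddy is dropped or thrown (faster than 0.9 m/s out of the fingers, a fall of some 40 mm) (linear speed of caddy above 0.9 m/s and contact force between the fingers and caddy below 0.1 N).
It also fails if it takes over 72 s, if anything falls off the work surface, if the arm or the gripper's body presses on something with over 40 N, if the wrist force passes 120 N, or if a joint passes its speed limit or range.

### The arm

A 6-joint arm with a two-finger parallel gripper is mounted at the origin on the work surface. World frame = base frame: x ahead of the robot, y to its left, z up, the work surface at z = 0. Lengths are in m, angles in degrees, forces in N, time in s.
With the tool pointing down it reaches from about 0.35 to 0.875 m from the base axis. Payload 4.2 kg.
Tool frame: the origin (TCP) lies midway between the tips of the shut fingers; the grasp point (between the pads) lies 19 mm behind it; z points along the fingers, y is the line along which they close (so a half turn about z gives the same grasp; the last joint's range is limited). The gripper opens to 85 mm and grips with 20 to 120 N. Pads are 22 mm wide; open, the fingers measure 114 mm over their backs; the gripper's body (76 mm by 85 mm) begins 54 mm behind the grasp point. The pads swing forward as they close: fully open they stand 13 mm farther back than shut.
Start: joints at [90.963, 22.042, 0.453, 0, -68.411, -14.817], TCP at [0.15, 0.607, 0.231] pointing down, gripper open.
Joint ranges: [-179.83, 179.83], [-69.29, 118.12], [-61.27, 80.66], [-181.25, 117.63], [-171.15, -9.14], [-177.46, 177.46]. Speed limits (degrees/s): [159.86, 159.86, 180, 180, 180, 180].

### API

Orientations are given as a 3x3 rotation matrix whose columns are the frame's x, y, z axes.
In Python, from bench import arm gives the robot as it stands.
- The arm moves only by the shell command python3 -m pendant 'ROWS' [FORCE]. ROWS is JSON, a list of rows, each an object with "translation": the shift along the world's x, y, z in cm, a list of three; "spin": the turn about the world's z in degrees; "hand": the opening, from 0 (shut) to 1 (fully open). A call has 1 to 10 rows; each row shifts and turns the commanded pose from where the row before left it; what a row does not reach is not made up. A row lasts 1/12 s, in which the tool goes at most 41.7 mm and 7.16 degrees, less where a joint would pass 70% of its speed; a pose out of reach is approached as far as the arm can. A call is refused whole if a number of a shift passes 4.17 or a number of a turn 7.16, either way. A call with a gripper value outside its range is refused whole. The fingers move at their own pace and stop on an object; FORCE is the grip in N (left out, the last holds). Time passes only in rows, so rows that do not move let the fingers close. It gives the time, the measured TCP pose, the force, the opening and the grip force at its end, in the units of the state.
- arm.read_state(): the state, without advancing time (a new reading comes with each control period).
- arm.get_image(name): name is "side" or "top" or "wrist"; returns a dict with "image" (400x640x3 uint8, red, green, blue), "camera_matrix" (3x3 intrinsics, pixels), "position" and "attitude" of the camera in the world. Camera axes: x right, y down, z forward; pixel columns grow to the right and rows downward; lengths in m; the calibration is good to about 2 mm. A picture is of the moment at which its call begins. There is no depth.
- arm.finish_job(): hands the job in; it is judged then, once.
Trained networks look in a picture, given as the dict that the camera call returned (one of the last four; its "shot" number tells which), for a name from the list of things; names that differ only in an ending like _2 or _b are one class to them, and where a whole thing is asked for, a point or a joint stands for the part that bears it (a point fixed in the world has none). Each returns a list of dicts, best first, with "p" (0 to 1); they miss things now and then, are a little off and sometimes report something else, mostly with a low value. They report only what shows in the picture. A call takes as long as a camera call.
- arm.search_frame(picture, target): "point" ([x, y, z] in m, in the coordinates of the camera as it stood for that picture, good to about 4 mm: the middle of the surface that is visible of it).
- arm.mark_of(picture, target): "point" ([x, y, z] in m, in the coordinates of the camera as it stood for that picture, good to about 4 mm: a listed point, or the origin of a listed thing).
The state is a dict: "clock": time; "joint_pos": joint angles; "qd": joint speeds; "tau": joint torques, N m; "ee_pos": TCP position; "eef_rot": TCP orientation; "force": force on the tool from outside, world axes, zero at the start; "torque": the same for the moment, N m; "grip_width": finger opening in m; "finger_force": force on a finger pad.
Only numpy, scipy, OpenCV 4.12 (cv2) and the standard library are available. Lean on these libraries where they do the work, as an engineer would, in place of code of your own. Each camera call takes 0.05 s, during which the arm holds its last target. There are 200 camera calls.

## Working session

There is one attempt and no reset: what is moved stays moved. The work goes in short steps, Python scripts to look and compute and a shell command to move; the robot and the scene stay as the last step left them, time stands still between calls to the robot, and variables do not carry over. Pictures are saved under pics/ and viewed, at most 13 in all, crops included, and the job is handed in when it is done.

```bash
mkdir -p pics; cat > h.py <<'E'
from bench import arm
import numpy as np, cv2
np.set_printoptions(precision=3,suppress=True)
def shot(n,save=None):
    p=arm.get_image(n)
    if save: cv2.imwrite('pics/'+save,cv2.cvtColor(p['image'],cv2.COLOR_RGB2BGR))
    return p
def world(p,q): return np.array(p['attitude'])@np.array(q)+np.array(p['position'])
def pix(p,w):
    c=np.array(p['attitude']).T@(np.array(w)-np.array(p['position'])); u=np.array(p['camera_matrix'])@c; return u[:2]/u[2]
def unpix(p,uv,z):
    d=np.array(p['attitude'])@np.linalg.solve(np.array(p['camera_matrix']),[uv[0],uv[1],1]); o=np.array(p['position'])
    return o+d*(z-o[2])/d[2]
def marks(p,names):
    for t in names:
        for r in arm.mark_of(p,t)[:2 if t!='ball1' else 3]:
            w=world(p,r['point']); print(t,round(r['p'],2),w,pix(p,w).round())
E
python3 - <<'E'
from h import *
s=arm.read_state(); print(s['ee_pos'],np.array(s['eef_rot']),s['clock'])
A=['basket','brush','drip_tray','caddy','caddy_handle','caddy_lip','ball1','spray','softener','jar','soap','mug','can']
for n in('top','side'):
    p=shot(n,n+'0.png'); print(n,np.array(p['position'])); marks(p,A)
E
```

```text
[0.149 0.606 0.23 ] [[ 0.971 -0.24  -0.   ]
 [-0.24  -0.971 -0.002]
 [ 0.     0.002 -1.   ]] 0.0
top [0.516 0.017 1.185]
basket 0.74 [ 0.585  0.019 -0.001] [324. 196.]
brush 0.84 [ 0.579 -0.022  0.115] [340. 196.]
brush 0.51 [0.411 0.344 0.032] [202. 263.]
drip_tray 0.67 [ 0.537 -0.34  -0.002] [454. 212.]
caddy 0.8 [ 0.452  0.325 -0.001] [213. 247.]
caddy_handle 0.61 [0.451 0.322 0.105] [203. 250.]
caddy_handle 0.22 [ 0.382  0.135 -0.002] [282. 271.]
caddy_lip 0.7 [0.382 0.302 0.008] [220. 273.]
caddy_lip 0.55 [ 0.786  0.209 -0.004] [254. 125.]
ball1 0.56 [0.411 0.339 0.033] [204. 263.]
ball1 0.56 [0.492 0.326 0.032] [209. 233.]
spray 0.88 [ 0.788  0.209 -0.002] [254. 125.]
spray 0.68 [ 0.382 -0.128  0.001] [378. 270.]
softener 0.88 [ 0.781 -0.146 -0.001] [382. 125.]
jar 0.97 [ 0.38  -0.129 -0.002] [379. 270.]
jar 0.37 [0.41  0.344 0.035] [202. 264.]
soap 0.77 [0.384 0.133 0.001] [283. 271.]
soap 0.73 [ 0.788  0.209 -0.004] [254. 125.]
mug 0.81 [ 0.742 -0.003 -0.003] [330. 140.]
mug 0.51 [0.452 0.326 0.106] [201. 249.]
can 0.88 [ 0.699 -0.356  0.002] [458. 153.]
side [0.179 0.854 1.069]
basket 0.63 [0.59  0.021 0.005] [311. 217.]
brush 0.64 [ 0.581 -0.021  0.127] [319. 179.]
drip_tray 0.78 [ 0.536 -0.337  0.006] [369. 148.]
caddy 0.83 [0.455 0.33  0.004] [309. 321.]
caddy_handle 0.61 [0.456 0.327 0.106] [307. 297.]
ball1 0.97 [0.415 0.343 0.034] [321. 325.]
ball1 0.68 [0.441 0.283 0.034] [321. 301.]
ball1 0.66 [0.491 0.327 0.035] [295. 308.]
spray 0.59 [0.794 0.211 0.007] [217. 242.]
softener 0.92 [ 0.778 -0.142  0.006] [279. 165.]
jar 0.78 [ 0.385 -0.125  0.001] [392. 205.]
jar 0.55 [ 0.748 -0.005  0.006] [268. 196.]
soap 0.65 [0.384 0.137 0.001] [363. 271.]
mug 0.67 [ 0.745 -0.004  0.003] [268. 197.]
mug 0.64 [0.382 0.137 0.004] [363. 271.]
can 0.73 [ 0.705 -0.36   0.004] [326. 133.]
can 0.22 [0.416 0.344 0.032] [321. 325.]
```

View pics/top0.png

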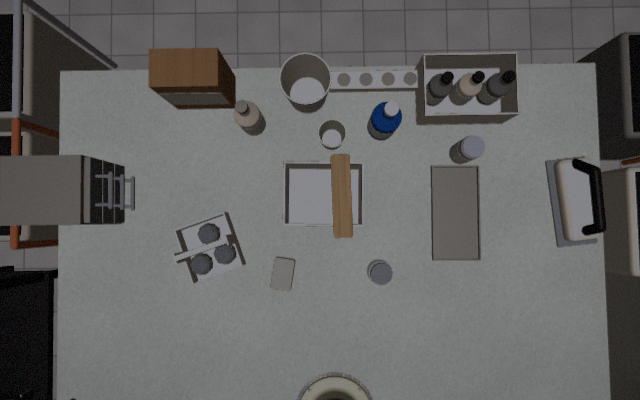

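View pics/side0.png

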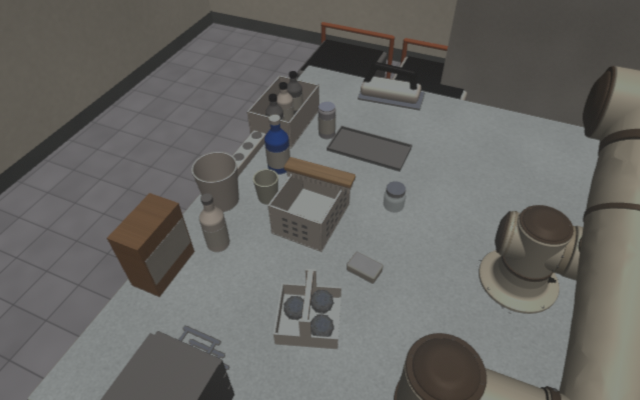

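```bash
python3 - <<'E'
from h import *
p=shot('top'); im=p['image'].astype(int)
m=((im[...,0]-im[...,2]>40)).astype(np.uint8); m[:145]=0;m[250:]=0;m[:,:310]=0;m[:,365:]=0
ys,xs=np.nonzero(m)
w=np.array([unpix(p,c,0.16)[:2] for c in zip(xs,ys)])
c=cv2.minAreaRect(w.astype(np.float32)*1000);print(c)
# basket & tray & caddy rims: corners picked in the picture
for n,z,cs in(('basket',.12,[(284,162),(362,163),(361,227),(282,225)]),('tray',.014,[(432,166),(479,166),(480,260),(433,260)])):
    print(n,np.array([unpix(p,c,z)[:2] for c in cs]))
for a in('jar','can'):pass
g=cv2.imread('pics/top0.png')[190:300,160:270]; cv2.imwrite('pics/cad.png',cv2.resize(g,None,fx=5,fy=5,interpolation=cv2.INTER_CUBIC))
E
```

```text
((577.9605102539062, -23.9250545501709), (195.01388549804688, 43.64234161376953), 1.4998267889022827)
basket [[ 0.666  0.115]
 [ 0.66  -0.078]
 [ 0.501 -0.073]
 [ 0.509  0.122]]
tray [[ 0.663 -0.279]
 [ 0.661 -0.408]
 [ 0.405 -0.402]
 [ 0.407 -0.275]]
```

View pics/cad.png

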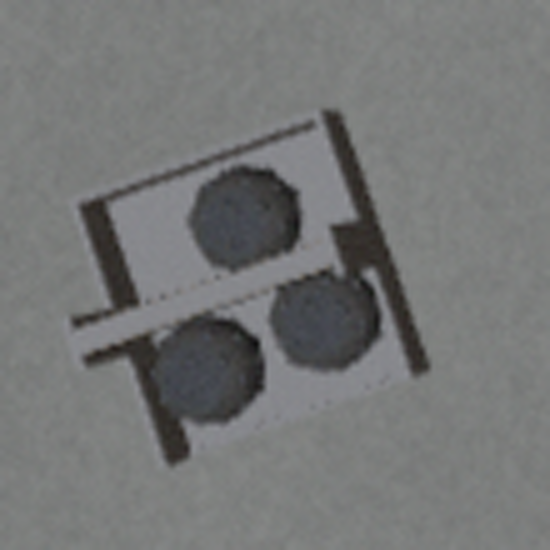

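```bash
python3 -m pendant '[{"translation":[2.2,-3.2,0.3],"spin":1.5,"hand":1},{"translation":[2.2,-3.2,0.3],"spin":1.5,"hand":1},{"translation":[2.2,-3.2,0.3],"spin":1.5,"hand":1},{"translation":[2.2,-3.2,0.3],"spin":1.5,"hand":1},{"translation":[2.2,-3.2,0.3],"spin":1.5,"hand":1},{"translation":[2.2,-3.2,0],"spin":1.5,"hand":1},{"translation":[2.2,-3.2,0],"spin":1.5,"hand":1},{"translation":[2.2,-3.2,0],"spin":1.5,"hand":1},{"translation":[2.2,-3.2,0],"spin":1.5,"hand":1},{"translation":[2.2,-3.2,0],"spin":1.5,"hand":1}]' 60
python3 -m pendant '[{"translation":[2.1,-3.1,0],"spin":0,"hand":1},{"translation":[2.1,-3.1,0],"spin":0,"hand":1},{"translation":[2.1,-3.1,0],"spin":0,"hand":1},{"translation":[2.1,-3.1,0],"spin":0,"hand":1},{"translation":[2.1,-3.1,0],"spin":0,"hand":1},{"translation":[2.1,-3.1,0],"spin":0,"hand":1},{"translation":[2.1,-3.1,0],"spin":0,"hand":1},{"translation":[2.1,-3.1,0],"spin":0,"hand":1},{"translation":[2.1,-3.1,0],"spin":0,"hand":1},{"translation":[2.1,-3.1,0],"spin":0,"hand":1}]'
python3 - <<'E'
from h import *
p=shot('wrist','w1.png'); marks(p,['brush','basket'])
s=arm.read_state(); print(s['ee_pos'],np.array(s['eef_rot'])[:,0],s['clock'],s['joint_pos'])
E
```

```text
clock: 2.28
ee_pos: [0.3703, 0.2851, 0.2468]
eef_rot: [[1.0, 0.022, 0.001], [0.022, -1.0, 0.001], [0.001, -0.001, -1.0]]
force: [1.2, 0.4, 0.7]
grip_width: 0.0856
finger_force: 0.0
clock: 3.12
ee_pos: [0.5804, -0.025, 0.2465]
eef_rot: [[1.0, 0.02, 0.0], [0.02, -1.0, 0.0], [0.0, -0.0, -1.0]]
force: [-0.5, 1.1, -0.2]
grip_width: 0.0854
finger_force: 0.0
brush 0.66 [0.411 0.349 0.033] [ 59. 285.]
brush 0.61 [ 0.574 -0.024  0.119] [318. 197.]
basket 0.89 [0.586 0.018 0.001] [288. 165.]
basket 0.7 [0.455 0.327 0.104] [ 14. 287.]
[ 0.58  -0.025  0.245] [ 1.     0.016 -0.001] 3.2667 [ 13.46   17.235  -4.612  -0.    -68.213  77.443]
```

View pics/w1.png

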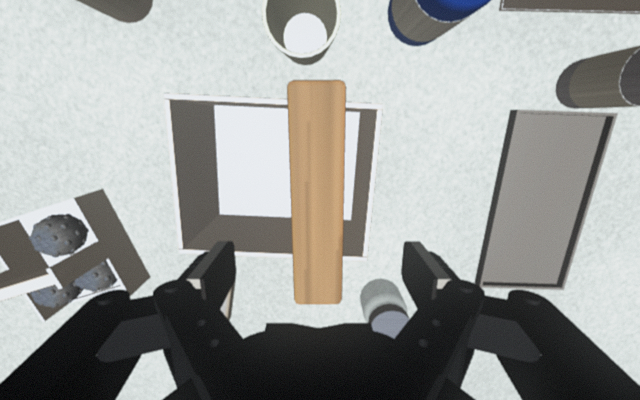

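```bash
python3 -m pendant '[{"translation":[0,0,-3],"spin":0,"hand":1},{"translation":[0,0,-3],"spin":0,"hand":1},{"translation":[0,0,-3],"spin":0,"hand":1},{"translation":[0,0,-1.5],"spin":0,"hand":1},{"translation":[0,0,-1],"spin":0,"hand":1},{"translation":[0,0,0],"spin":0,"hand":1},{"translation":[0,0,0],"spin":0,"hand":0},{"translation":[0,0,0],"spin":0,"hand":0},{"translation":[0,0,0],"spin":0,"hand":0},{"translation":[0,0,0],"spin":0,"hand":0}]' 50
python3 -m pendant '[{"translation":[0,0,0],"spin":0,"hand":0},{"translation":[0,0,0],"spin":0,"hand":0},{"translation":[0,0,0],"spin":0,"hand":0},{"translation":[0,0,0],"spin":0,"hand":0},{"translation":[0,0,1],"spin":0,"hand":0},{"translation":[0,0,2],"spin":0,"hand":0},{"translation":[0,0,3],"spin":0,"hand":0},{"translation":[0,0,3],"spin":0,"hand":0},{"translation":[0,0,0],"spin":0,"hand":0},{"translation":[0,0,0],"spin":0,"hand":0}]'
```

```text
clock: 4.1
ee_pos: [0.5807, -0.0229, 0.1332]
eef_rot: [[1.0, 0.02, 0.004], [0.02, -1.0, 0.0], [0.004, -0.0, -1.0]]
force: [0.8, 0.6, 0.2]
grip_width: 0.0452
finger_force: 51.6
clock: 4.93
ee_pos: [0.5802, -0.0231, 0.2235]
eef_rot: [[1.0, 0.02, 0.004], [0.02, -1.0, 0.001], [0.004, -0.001, -1.0]]
force: [0.1, 0.4, -2.0]
grip_width: 0.0451
finger_force: 51.7
```

```bash
python3 -m pendant '[{"translation":[-0.4,-3.2,0],"spin":0,"hand":0},{"translation":[-0.4,-3.2,0],"spin":0,"hand":0},{"translation":[-0.4,-3.2,0],"spin":0,"hand":0},{"translation":[-0.4,-3.2,0],"spin":0,"hand":0},{"translation":[-0.4,-3.2,0],"spin":0,"hand":0},{"translation":[-0.4,-3.2,0],"spin":0,"hand":0},{"translation":[-0.4,-3.2,0],"spin":0,"hand":0},{"translation":[-0.4,-3.2,0],"spin":0,"hand":0},{"translation":[-0.4,-3.2,0],"spin":0,"hand":0},{"translation":[-0.4,-2.8,0],"spin":0,"hand":0}]'
python3 -m pendant '[{"translation":[0,0,-3],"spin":0,"hand":0},{"translation":[0,0,-3],"spin":0,"hand":0},{"translation":[0,0,-3],"spin":0,"hand":0},{"translation":[0,0,-3],"spin":0,"hand":0},{"translation":[0,0,-3],"spin":0,"hand":0},{"translation":[0,0,-2],"spin":0,"hand":0},{"translation":[0,0,-1.5],"spin":0,"hand":0},{"translation":[0,0,-0.5],"spin":0,"hand":0},{"translation":[0,0,0],"spin":0,"hand":0},{"translation":[0,0,0],"spin":0,"hand":0}]'
python3 - <<'E'
from h import *
p=shot('side','s2.png'); marks(p,['brush','drip_tray'])
g=cv2.imread('pics/s2.png')[80:220,280:460]; cv2.imwrite('pics/s2c.png',cv2.resize(g,None,fx=4,fy=4))
E
```

```text
clock: 5.77
ee_pos: [0.5381, -0.3407, 0.2193]
eef_rot: [[1.0, 0.019, -0.004], [0.019, -1.0, 0.002], [-0.004, -0.002, -1.0]]
force: [0.2, 0.6, -1.7]
grip_width: 0.0455
finger_force: 51.8
clock: 6.6
ee_pos: [0.5395, -0.3393, 0.0312]
eef_rot: [[1.0, 0.02, -0.001], [0.02, -1.0, 0.0], [-0.001, -0.0, -1.0]]
force: [-0.5, 0.3, -1.0]
grip_width: 0.0455
finger_force: 51.8
brush 0.66 [0.441 0.281 0.035] [322. 300.]
brush 0.61 [ 0.542 -0.339  0.024] [368. 144.]
drip_tray 0.63 [ 0.539 -0.337  0.007] [368. 148.]
drip_tray 0.57 [ 0.542 -0.338  0.02 ] [368. 145.]
```

View pics/s2c.png

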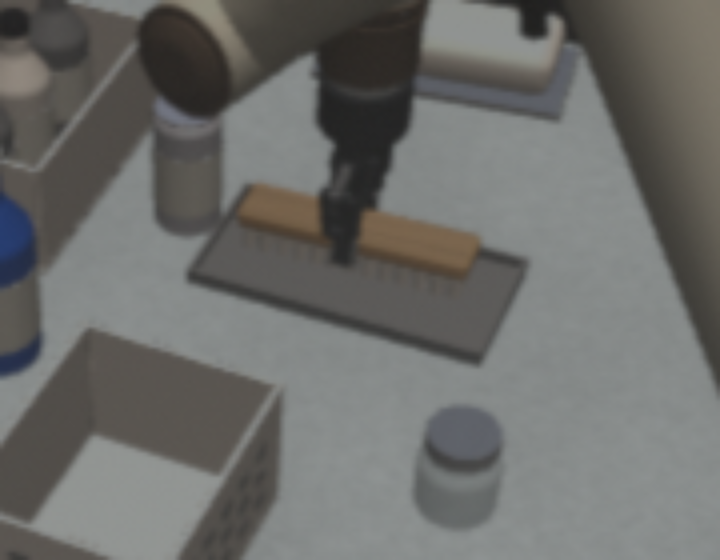

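The crop shows the brush just above the tray, its ends inside the tray outline, and the can and jar clear of it.

```bash
python3 -m pendant '[{"translation":[0,0,-0.5],"spin":0,"hand":0},{"translation":[0,0,-0.3],"spin":0,"hand":0},{"translation":[0,0,-0.3],"spin":0,"hand":0},{"translation":[0,0,-0.2],"spin":0,"hand":0},{"translation":[0,0,-0.1],"spin":0,"hand":0},{"translation":[0,0,0],"spin":0,"hand":0}]'
```

```text
clock: 7.25
ee_pos: [0.5396, -0.3392, 0.0174]
eef_rot: [[1.0, 0.02, -0.0], [0.02, -1.0, -0.0], [-0.0, 0.0, -1.0]]
force: [-0.0, 0.3, -0.7]
grip_width: 0.0454
finger_force: 51.9
```

```bash
python3 -m pendant '[{"translation":[0,0,-0.1],"spin":0,"hand":0},{"translation":[0,0,0],"spin":0,"hand":0.6},{"translation":[0,0,0],"spin":0,"hand":0.7},{"translation":[0,0,0],"spin":0,"hand":0.8},{"translation":[0,0,0],"spin":0,"hand":0.9},{"translation":[0,0,0],"spin":0,"hand":0.9},{"translation":[0,0,1],"spin":0,"hand":0.9},{"translation":[0,0,3],"spin":0,"hand":0.9},{"translation":[0,0,4],"spin":0,"hand":0.9},{"translation":[0,0,4],"spin":0,"hand":0.9}]'
python3 -m pendant '[{"translation":[0,1,4],"spin":7,"hand":0.9},{"translation":[-0.2,3.5,2],"spin":7,"hand":0.9},{"translation":[-0.2,3.7,1.5],"spin":7,"hand":0.9},{"translation":[-0.2,3.7,1],"spin":7,"hand":0.9},{"translation":[-0.2,3.7,1],"spin":7,"hand":0.9},{"translation":[-0.2,3.7,0],"spin":7,"hand":0.9},{"translation":[-0.2,3.7,0],"spin":7,"hand":0.9},{"translation":[-0.2,3.7,0],"spin":7,"hand":0.9},{"translation":[-0.2,3.7,0],"spin":7,"hand":0.9},{"translation":[-0.2,3.7,0],"spin":7,"hand":0.9}]'
python3 - <<'E'
from h import *
p=shot('top','t3.png'); marks(p,['brush','caddy','caddy_handle'])
s=arm.read_state(); print(s['ee_pos'],s['joint_pos'],s['clock'])
E
```

```text
clock: 8.08
ee_pos: [0.5389, -0.339, 0.1375]
eef_rot: [[1.0, 0.02, -0.002], [0.02, -1.0, 0.0], [-0.002, -0.001, -1.0]]
force: [2.0, -0.7, 0.2]
grip_width: 0.0769
finger_force: 0.0
clock: 8.92
ee_pos: [0.5211, 0.0035, 0.2324]
eef_rot: [[0.317, 0.948, 0.002], [0.948, -0.317, 0.0], [0.001, 0.001, -1.0]]
force: [0.7, 1.2, -0.5]
grip_width: 0.077
finger_force: 0.0
brush 0.62 [ 0.542 -0.341  0.002] [454. 210.]
caddy_handle 0.9 [0.45  0.324 0.106] [202. 250.]
[0.522 0.003 0.232] [ 18.155  11.887 -13.911   0.012 -64.142 143.091] 9.1167
```

```bash
python3 -m pendant '[{"translation":[-0.7,3.2,0],"spin":3.7,"hand":0.9},{"translation":[-0.7,3.2,0],"spin":3.7,"hand":0.9},{"translation":[-0.7,3.2,0],"spin":3.7,"hand":0.9},{"translation":[-0.7,3.2,0],"spin":3.7,"hand":0.9},{"translation":[-0.7,3.2,0],"spin":3.7,"hand":0.9},{"translation":[-0.7,3.2,0],"spin":3.7,"hand":0.9},{"translation":[-0.7,3.2,0],"spin":3.7,"hand":0.9},{"translation":[-0.7,3.2,0],"spin":3.7,"hand":0.9},{"translation":[-0.7,3.2,0],"spin":3.7,"hand":0.9},{"translation":[-0.7,3.2,0],"spin":3.7,"hand":0.9}]'
python3 - <<'E'
from h import *
p=shot('wrist','w4.png'); marks(p,['caddy','caddy_handle','caddy_lip'])
s=arm.read_state(); print(s['ee_pos'],np.array(s['eef_rot'])[:,:2],s['joint_pos'],s['clock'])
E
```

```text
clock: 9.95
ee_pos: [0.452, 0.322, 0.2318]
eef_rot: [[-0.312, 0.95, 0.0], [0.95, 0.312, 0.0], [-0.0, 0.0, -1.0]]
force: [-0.4, -0.4, -0.2]
grip_width: 0.0766
finger_force: 0.0
caddy 0.7 [0.457 0.328 0.006] [322. 169.]
caddy_handle 0.82 [0.456 0.325 0.105] [322. 188.]
caddy_handle 0.54 [0.379 0.137 0.004] [232. 273.]
caddy_lip 0.72 [0.384 0.302 0.011] [263. 170.]
[0.452 0.321 0.231] [[-0.31   0.951]
 [ 0.951  0.31 ]
 [-0.    -0.001]] [ 52.163  15.219  -9.559   0.005 -65.261 145.91 ] 10.15
```

View pics/w4.png

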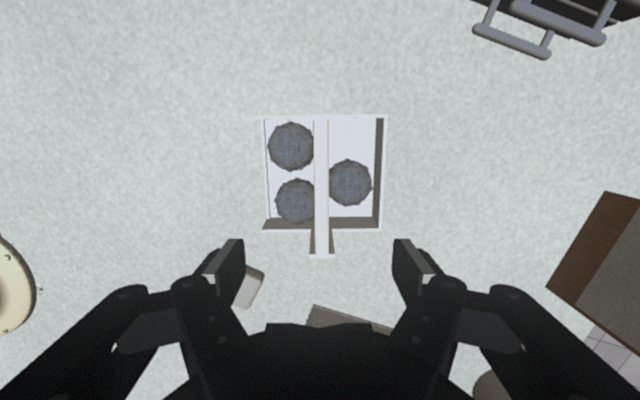

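```bash
python3 -m pendant '[{"translation":[0.2,0.2,-3],"spin":0,"hand":0.9},{"translation":[0,0,-3],"spin":0,"hand":0.9},{"translation":[0,0,-3],"spin":0,"hand":0.8},{"translation":[0,0,-3],"spin":0,"hand":0.7},{"translation":[0,0,-1.6],"spin":0,"hand":0.6},{"translation":[0,0,-1],"spin":0,"hand":0.5},{"translation":[0,0,0],"spin":0,"hand":0.3},{"translation":[0,0,0],"spin":0,"hand":0},{"translation":[0,0,0],"spin":0,"hand":0},{"translation":[0,0,0],"spin":0,"hand":0}]' 60
python3 -m pendant '[{"translation":[0,0,0],"spin":0,"hand":0},{"translation":[0,0,0],"spin":0,"hand":0},{"translation":[0,0,0],"spin":0,"hand":0},{"translation":[0,0,0],"spin":0,"hand":0},{"translation":[0,0,1],"spin":0,"hand":0},{"translation":[0,0,2],"spin":0,"hand":0},{"translation":[0,0,2],"spin":0,"hand":0},{"translation":[0,0,2],"spin":0,"hand":0},{"translation":[0,0,0],"spin":0,"hand":0},{"translation":[0,0,0],"spin":0,"hand":0}]'
```

```text
clock: 10.98
ee_pos: [0.4543, 0.3239, 0.0866]
eef_rot: [[-0.311, 0.95, 0.002], [0.95, 0.311, 0.002], [0.001, 0.002, -1.0]]
force: [1.5, -0.1, -1.7]
grip_width: 0.013
finger_force: 60.9
clock: 11.82
ee_pos: [0.4531, 0.3242, 0.1554]
eef_rot: [[-0.311, 0.95, -0.0], [0.95, 0.311, 0.002], [0.002, 0.0, -1.0]]
force: [-0.9, -0.7, -5.0]
grip_width: 0.0134
finger_force: 60.4
```

```bash
python3 -m pendant '[{"translation":[0,0,1],"spin":0,"hand":0},{"translation":[0,0,2],"spin":0,"hand":0},{"translation":[0,0,2],"spin":0,"hand":0},{"translation":[0,0,2],"spin":0,"hand":0},{"translation":[0.3,-0.6,1],"spin":-1,"hand":0},{"translation":[0.6,-1.2,0],"spin":-2,"hand":0},{"translation":[0.9,-1.8,0],"spin":-2,"hand":0},{"translation":[0.9,-2,0],"spin":-2,"hand":0},{"translation":[1,-2,0],"spin":-2,"hand":0},{"translation":[1,-2,0],"spin":-2,"hand":0}]'
python3 -m pendant '[{"translation":[1,-2,0],"spin":-2,"hand":0},{"translation":[1,-2,0],"spin":-2,"hand":0},{"translation":[1,-2,0],"spin":-2,"hand":0},{"translation":[1,-2,0],"spin":-2,"hand":0},{"translation":[1,-2,0],"spin":-1,"hand":0},{"translation":[1,-2,0],"spin":0,"hand":0},{"translation":[1,-2,0],"spin":0,"hand":0},{"translation":[0.8,-2,0],"spin":0,"hand":0},{"translation":[0.8,-1.8,0],"spin":0,"hand":0},{"translation":[0.5,-1.2,0],"spin":0,"hand":0}]'
python3 -m pendant '[{"translation":[0.3,-0.9,0],"spin":0,"hand":0},{"translation":[0.1,-0.5,0],"spin":0,"hand":0},{"translation":[0.1,-0.3,0],"spin":0,"hand":0},{"translation":[0,0,0],"spin":0,"hand":0},{"translation":[0,0,0],"spin":0,"hand":0}]'
python3 - <<'E'
from h import *
p=shot('top','t5.png'); marks(p,['caddy_handle','caddy_lip','caddy','ball1','basket'])
p2=shot('side','s5.png'); marks(p2,['caddy_handle','ball1','caddy','basket'])
a=cv2.imread('pics/top0.png')[100:300,210:470]; a=cv2.imread('pics/t5.png')[100:300,250:450]; b=cv2.imread('pics/s5.png')[100:300,220:420]
cv2.imwrite('pics/c5.png',cv2.resize(np.hstack([a,b]),None,fx=2,fy=2))
E
```

```text
clock: 12.65
ee_pos: [0.4999, 0.2252, 0.2329]
eef_rot: [[-0.12, 0.993, -0.004], [0.993, 0.12, -0.002], [-0.002, -0.005, -1.0]]
force: [0.4, 1.2, -4.5]
grip_width: 0.0132
finger_force: 60.5
clock: 13.48
ee_pos: [0.5908, 0.0349, 0.2327]
eef_rot: [[0.036, 0.999, -0.005], [0.999, -0.036, -0.001], [-0.001, -0.005, -1.0]]
force: [0.6, 0.4, -4.9]
grip_width: 0.0129
finger_force: 60.5
clock: 13.9
ee_pos: [0.5964, 0.0213, 0.2353]
eef_rot: [[0.032, 0.999, -0.0], [0.999, -0.032, 0.0], [0.0, -0.0, -1.0]]
force: [-0.6, -1.1, -4.7]
grip_width: 0.0131
finger_force: 60.4
caddy_lip 0.87 [0.522 0.023 0.158] [322. 219.]
caddy 0.66 [ 0.544 -0.34   0.003] [454. 209.]
ball1 0.55 [0.586 0.046 0.184] [312. 192.]
ball1 0.47 [ 0.584 -0.011  0.184] [336. 192.]
caddy_handle 0.64 [0.601 0.029 0.253] [303. 155.]
caddy_handle 0.22 [ 0.542 -0.337  0.008] [367. 148.]
ball1 0.64 [ 0.586 -0.012  0.184] [315. 166.]
ball1 0.62 [0.594 0.049 0.185] [303. 179.]
ball1 0.54 [0.64  0.016 0.186] [293. 167.]
caddy 0.98 [0.598 0.029 0.154] [306. 182.]
basket 0.85 [0.588 0.02  0.009] [312. 216.]
```

View pics/c5.png

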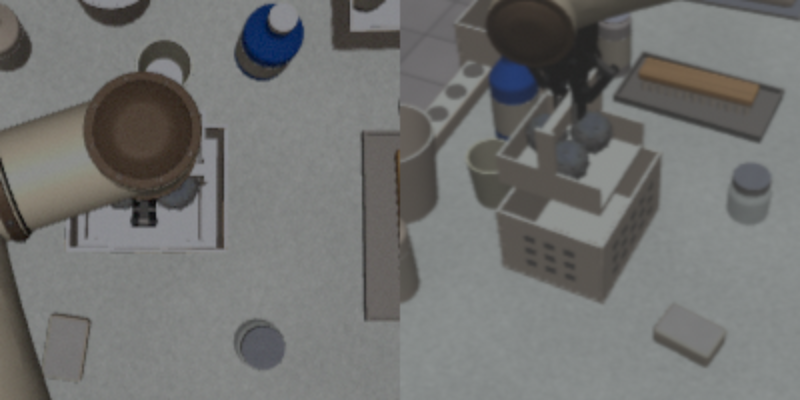

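```bash
python3 -m pendant '[{"translation":[0.4,0,-0.7],"spin":0,"hand":0},{"translation":[0.4,0,-1],"spin":0,"hand":0},{"translation":[0,0,-0.8],"spin":0,"hand":0},{"translation":[0,0,-0.3],"spin":0,"hand":0},{"translation":[0,0,0],"spin":0,"hand":0}]' 30
python3 -m pendant '[{"translation":[0,0,-0.2],"spin":0,"hand":0},{"translation":[0,0,-0.2],"spin":0,"hand":0},{"translation":[0,0,-0.2],"spin":0,"hand":0},{"translation":[0,0,-0.2],"spin":0,"hand":0},{"translation":[0,0,0],"spin":0,"hand":0}]' 20
python3 - <<'E'
from h import *
s=arm.read_state(); print(s['force'],s['torque'])
p2=shot('side','s6.png'); marks(p2,['caddy_handle','ball1','caddy','basket'])
E
```

```text
clock: 14.87
ee_pos: [0.6046, 0.0207, 0.2067]
eef_rot: [[0.032, 0.999, -0.001], [0.999, -0.032, -0.0], [-0.0, -0.001, -1.0]]
force: [-0.4, 0.0, -2.9]
grip_width: 0.0129
finger_force: 60.6
clock: 15.28
ee_pos: [0.6046, 0.0205, 0.2062]
eef_rot: [[0.03, 1.0, 0.004], [1.0, -0.03, -0.001], [-0.001, 0.004, -1.0]]
force: [-12.5, 1.8, 22.1]
grip_width: 0.013
finger_force: 64.4
[-12.475   1.755  22.054] [ 0.613  3.271 -0.018]
caddy_handle 0.58 [0.611 0.024 0.227] [301. 160.]
ball1 0.7 [0.603 0.047 0.157] [301. 186.]
ball1 0.62 [ 0.591 -0.015  0.155] [314. 172.]
ball1 0.61 [0.643 0.016 0.156] [293. 174.]
caddy 0.96 [0.604 0.03  0.124] [304. 190.]
basket 0.95 [0.59  0.022 0.008] [311. 217.]
basket 0.62 [0.605 0.028 0.123] [304. 189.]
```

```bash
python3 -m pendant '[{"translation":[0,0,0.3],"spin":0,"hand":0},{"translation":[0,0,0.3],"spin":0,"hand":0.03},{"translation":[0,0,0],"spin":0,"hand":0.06},{"translation":[0,0,0],"spin":0,"hand":0.08}]' 20
```

```text
clock: 15.87
ee_pos: [0.6048, 0.0208, 0.2065]
eef_rot: [[0.032, 0.999, 0.001], [0.999, -0.032, -0.0], [-0.0, 0.001, -1.0]]
force: [-5.4, 2.1, 6.9]
grip_width: 0.013
finger_force: 62.0
```

```bash
python3 -m pendant '[{"translation":[0,0,0],"spin":0,"hand":0.11},{"translation":[0,0,0],"spin":0,"hand":0.13}]' 20; python3 -m pendant '[{"translation":[0,0,0],"spin":0,"hand":0.145},{"translation":[0,0,0],"spin":0,"hand":0.145}]' 20
```

```text
clock: 16.03
ee_pos: [0.6048, 0.0208, 0.2065]
eef_rot: [[0.032, 0.999, 0.001], [0.999, -0.032, -0.0], [-0.0, 0.001, -1.0]]
force: [-4.4, 1.2, 5.9]
grip_width: 0.0129
finger_force: 62.0
clock: 16.2
ee_pos: [0.6048, 0.0208, 0.2065]
eef_rot: [[0.032, 0.999, 0.001], [0.999, -0.032, -0.0], [-0.0, 0.001, -1.0]]
force: [-4.2, 1.7, 7.3]
grip_width: 0.0134
finger_force: 62.0
```

```bash
python3 -m pendant '[{"translation":[0,0,0],"spin":0,"hand":0.165},{"translation":[0,0,0],"spin":0,"hand":0}]' 20; python3 -m pendant '[{"translation":[0,0,0],"spin":0,"hand":0}]' 20
python3 - <<'E'
from h import *
p2=shot('side','s7.png'); marks(p2,['caddy_handle','caddy','caddy_lip'])
E
```

```text
clock: 16.37
ee_pos: [0.6049, 0.0208, 0.2061]
eef_rot: [[0.032, 1.0, 0.001], [1.0, -0.032, -0.0], [-0.0, 0.001, -1.0]]
force: [-4.1, 0.8, 6.9]
grip_width: 0.0138
finger_force: 20.2
clock: 16.45
ee_pos: [0.6049, 0.0208, 0.2061]
eef_rot: [[0.032, 0.999, 0.001], [0.999, -0.032, -0.0], [-0.0, 0.001, -1.0]]
force: [-3.6, 1.5, 5.6]
grip_width: 0.0137
finger_force: 20.0
caddy_handle 0.69 [0.61  0.025 0.224] [301. 161.]
caddy_handle 0.52 [ 0.383 -0.126  0.001] [393. 205.]
caddy 0.72 [0.607 0.031 0.125] [303. 189.]
caddy 0.58 [ 0.593 -0.015  0.155] [314. 172.]
caddy_lip 0.68 [0.536 0.025 0.137] [327. 192.]
```

Grip is now 20 N with the caddy still held. Now press the rear onto the rim slowly.

```bash
python3 -m pendant '[{"translation":[0,0,-0.3],"spin":0,"hand":0},{"translation":[0,0,-0.3],"spin":0,"hand":0},{"translation":[0,0,-0.2],"spin":0,"hand":0},{"translation":[0,0,0],"spin":0,"hand":0}]'
python3 -m pendant '[{"translation":[0,0,-0.2],"spin":0,"hand":0},{"translation":[0,0,-0.2],"spin":0,"hand":0},{"translation":[0,0,0],"spin":0,"hand":0}]'
python3 - <<'E'
from h import *
p2=shot('side','s8.png'); marks(p2,['caddy_handle','caddy','caddy_lip'])
E
```

```text
clock: 16.98
ee_pos: [0.6046, 0.0206, 0.2047]
eef_rot: [[0.03, 1.0, 0.004], [1.0, -0.03, -0.002], [-0.002, 0.004, -1.0]]
force: [-16.7, 2.3, 29.5]
grip_width: 0.0136
finger_force: 24.1
clock: 17.23
ee_pos: [0.6045, 0.0202, 0.2017]
eef_rot: [[0.03, 1.0, 0.005], [1.0, -0.03, -0.002], [-0.002, 0.005, -1.0]]
force: [-18.3, 2.9, 31.8]
grip_width: 0.0139
finger_force: 27.0
caddy_handle 0.91 [0.609 0.026 0.225] [301. 161.]
caddy_handle 0.53 [ 0.705 -0.361  0.004] [326. 133.]
caddy 0.96 [0.606 0.031 0.121] [303. 190.]
caddy_lip 0.71 [0.539 0.024 0.131] [326. 193.]
caddy_lip 0.24 [ 0.537 -0.338  0.007] [369. 148.]
```

```bash
python3 -m pendant '[{"translation":[0,0,0.2],"spin":0,"hand":0},{"translation":[0,0,0],"spin":0,"hand":0.175},{"translation":[0,0,0],"spin":0,"hand":0.175},{"translation":[0,0,0],"spin":0,"hand":0.19}]'
python3 -m pendant '[{"translation":[0,0,0],"spin":0,"hand":0.2},{"translation":[0,0,0],"spin":0,"hand":0.21}]'
python3 - <<'E'
from h import *
p2=shot('side','s9.png'); marks(p2,['caddy_handle','caddy','caddy_lip'])
E
```

```text
clock: 17.77
ee_pos: [0.6041, 0.0206, 0.1946]
eef_rot: [[0.033, 0.999, -0.002], [0.999, -0.033, -0.0], [-0.0, -0.002, -1.0]]
force: [-3.4, -0.0, 1.5]
grip_width: 0.016
finger_force: 1.6
clock: 17.93
ee_pos: [0.6043, 0.0206, 0.1941]
eef_rot: [[0.033, 0.999, -0.002], [0.999, -0.033, -0.001], [-0.001, -0.002, -1.0]]
force: [-1.6, -0.6, 0.6]
grip_width: 0.0179
finger_force: 1.3
caddy_handle 0.69 [0.608 0.026 0.224] [302. 162.]
caddy_handle 0.65 [0.596 0.049 0.154] [303. 187.]
caddy 0.56 [0.606 0.03  0.12 ] [303. 191.]
caddy_lip 0.74 [0.597 0.048 0.154] [303. 187.]
caddy_lip 0.73 [0.536 0.022 0.133] [327. 193.]
```

```bash
python3 -m pendant '[{"translation":[0,0,0],"spin":0,"hand":0.23},{"translation":[0,0,0],"spin":0,"hand":0.25},{"translation":[0,0,0],"spin":0,"hand":0.25}]'
python3 - <<'E'
from h import *
p2=shot('side','s10.png'); marks(p2,['caddy_handle','caddy','caddy_lip'])
cv2.imwrite('pics/c10.png',cv2.resize(cv2.imread('pics/s10.png')[110:270,230:410],None,fx=4,fy=3.7))
E
```

```text
clock: 18.38
ee_pos: [0.6046, 0.0208, 0.195]
eef_rot: [[0.032, 0.999, -0.0], [0.999, -0.032, 0.0], [0.0, -0.0, -1.0]]
force: [-1.3, -0.5, -1.7]
grip_width: 0.0212
finger_force: 0.9
caddy_handle 0.82 [0.607 0.029 0.224] [301. 162.]
caddy_handle 0.45 [ 0.778 -0.143  0.006] [279. 165.]
caddy 0.55 [0.61  0.029 0.121] [302. 190.]
caddy_lip 0.77 [0.536 0.022 0.13 ] [327. 193.]
```

View pics/c10.png

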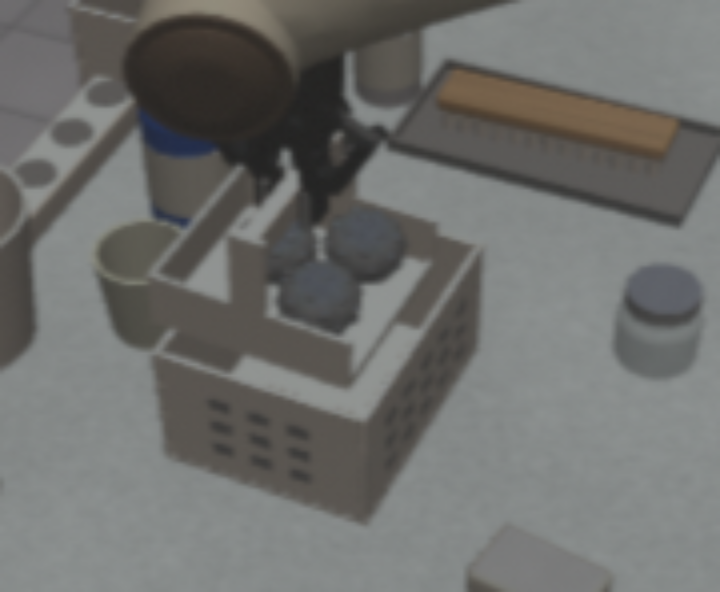

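```bash
python3 -m pendant '[{"translation":[0,0,0],"spin":0,"hand":0.28},{"translation":[0,0,0],"spin":0,"hand":0.3},{"translation":[0,0,0],"spin":0,"hand":0.3}]'
python3 - <<'E'
from h import *
p2=shot('side','s11.png'); marks(p2,['caddy_handle','caddy','caddy_lip','ball1'])
E
```

```text
clock: 18.83
ee_pos: [0.6046, 0.0208, 0.1953]
eef_rot: [[0.032, 0.999, -0.0], [0.999, -0.032, 0.0], [0.0, -0.0, -1.0]]
force: [-2.0, -0.1, -1.4]
grip_width: 0.0252
finger_force: 0.9
caddy_handle 0.71 [0.606 0.024 0.223] [302. 162.]
caddy 0.93 [0.611 0.03  0.117] [302. 191.]
caddy_lip 0.82 [0.536 0.021 0.126] [328. 194.]
ball1 0.75 [ 0.555 -0.012  0.147] [326. 179.]
ball1 0.69 [0.556 0.05  0.146] [316. 194.]
ball1 0.63 [0.604 0.022 0.153] [305. 180.]
```

```bash
python3 -m pendant '[{"translation":[0,0,0],"spin":0,"hand":0.33},{"translation":[0,0,0],"spin":0,"hand":0.36},{"translation":[0,0,0],"spin":0,"hand":0.36}]'
python3 - <<'E'
from h import *
p2=shot('side','s12.png'); marks(p2,['caddy_handle','caddy','caddy_lip'])
p2=shot('wrist','w12.png'); marks(p2,['caddy_handle','caddy','caddy_lip'])
a=cv2.resize(cv2.imread('pics/s12.png')[110:250,230:370],(400,400)); b=cv2.resize(cv2.imread('pics/w12.png'),None,fx=.62,fy=.62)
cv2.imwrite('pics/c12.png',np.hstack([a,cv2.copyMakeBorder(b,0,152,0,0,0)]))
E
```

```text
clock: 19.33
ee_pos: [0.6046, 0.0208, 0.1954]
eef_rot: [[0.032, 0.999, 0.0], [0.999, -0.032, 0.0], [0.0, 0.0, -1.0]]
force: [-1.3, -1.3, -0.5]
grip_width: 0.0306
finger_force: 0.9
caddy_handle 0.75 [0.6   0.028 0.217] [304. 165.]
caddy 0.7 [0.607 0.026 0.118] [303. 190.]
caddy_lip 0.65 [0.536 0.024 0.123] [327. 195.]
caddy_handle 0.91 [0.602 0.025 0.219] [309. 262.]
caddy_handle 0.72 [0.6   0.018 0.149] [311. 222.]
caddy 0.9 [0.609 0.024 0.118] [322. 201.]
caddy_lip 0.66 [0.53  0.027 0.12 ] [225. 202.]
```

View pics/c12.png

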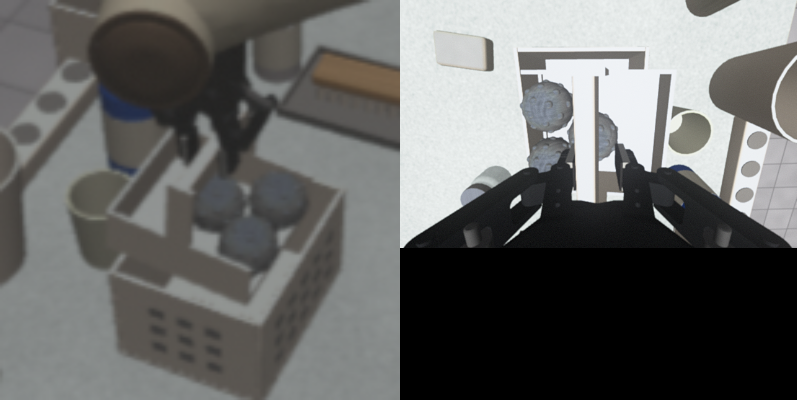

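```bash
python3 -m pendant '[{"translation":[0,0,0],"spin":0,"hand":0.2},{"translation":[0,0,0],"spin":0,"hand":0},{"translation":[0,0,0],"spin":0,"hand":0},{"translation":[0,0,0],"spin":0,"hand":0},{"translation":[0,0,0.3],"spin":0,"hand":0},{"translation":[0,0,0.7],"spin":0,"hand":0},{"translation":[0,0,0.5],"spin":0,"hand":0}]' 30
python3 - <<'E'
from h import *
s=arm.read_state(); print(s['force'])
p2=shot('side','s13.png'); marks(p2,['caddy_handle','caddy','caddy_lip'])
E
```

```text
clock: 20.32
ee_pos: [0.6041, 0.0209, 0.2094]
eef_rot: [[0.033, 0.999, -0.002], [0.999, -0.033, 0.0], [0.0, -0.002, -1.0]]
force: [-0.5, -0.4, -4.8]
grip_width: 0.014
finger_force: 29.3
[-0.492 -0.361 -4.798]
caddy_handle 0.67 [0.61  0.028 0.236] [300. 158.]
caddy_handle 0.46 [ 0.746 -0.007  0.003] [269. 196.]
caddy 0.73 [0.604 0.03  0.136] [304. 186.]
caddy_lip 0.89 [0.531 0.023 0.145] [329. 190.]
```

```bash
python3 -m pendant '[{"translation":[0.6,0,0],"spin":0,"hand":0},{"translation":[1,0,0],"spin":0,"hand":0},{"translation":[1,0,0],"spin":0,"hand":0},{"translation":[0.8,0,0],"spin":0,"hand":0},{"translation":[0,0,-0.4],"spin":0,"hand":0},{"translation":[0,0,-0.5],"spin":0,"hand":0},{"translation":[0,0,-0.4],"spin":0,"hand":0},{"translation":[0,0,0],"spin":0,"hand":0}]' 30
python3 -m pendant '[{"translation":[0,0,0],"spin":0,"hand":0.19},{"translation":[0,0,0],"spin":0,"hand":0.25},{"translation":[0,0,0],"spin":0,"hand":0.3},{"translation":[0,0,0],"spin":0,"hand":0.33},{"translation":[0,0,0],"spin":0,"hand":0.33}]'
python3 - <<'E'
from h import *
p2=shot('side','s14.png'); marks(p2,['caddy_handle','caddy','caddy_lip'])
E
```

```text
clock: 21.18
ee_pos: [0.6384, 0.0208, 0.1977]
eef_rot: [[0.032, 0.999, 0.0], [0.999, -0.032, -0.0], [-0.0, 0.0, -1.0]]
force: [-0.6, 0.1, -1.2]
grip_width: 0.0139
finger_force: 29.9
clock: 21.6
ee_pos: [0.6386, 0.0208, 0.1977]
eef_rot: [[0.032, 0.999, 0.0], [0.999, -0.032, -0.0], [-0.0, 0.0, -1.0]]
force: [-0.8, -0.1, 0.5]
grip_width: 0.028
finger_force: 0.6
caddy_handle 0.63 [0.64  0.03  0.117] [292. 188.]
caddy_handle 0.55 [0.636 0.027 0.226] [292. 159.]
caddy 0.59 [0.639 0.028 0.123] [293. 186.]
caddy 0.43 [0.637 0.027 0.223] [292. 159.]
caddy_lip 0.76 [0.567 0.023 0.128] [317. 191.]
```

```bash
python3 -m pendant '[{"translation":[-0.4,0,0],"spin":0,"hand":0.33},{"translation":[-0.5,0,-0.1],"spin":0,"hand":0.33},{"translation":[-0.5,0,-0.1],"spin":0,"hand":0.33},{"translation":[-0.5,0,-0.1],"spin":0,"hand":0.33},{"translation":[-0.6,0,-0.2],"spin":0,"hand":0.33},{"translation":[0,0,0],"spin":0,"hand":0.33}]'
python3 - <<'E'
from h import *
p2=shot('side','s15.png'); marks(p2,['caddy_handle','caddy','caddy_lip','ball1'])
E
```

```text
clock: 22.3
ee_pos: [0.6118, 0.0208, 0.1918]
eef_rot: [[0.032, 0.999, -0.002], [0.999, -0.032, 0.0], [0.0, -0.002, -1.0]]
force: [-2.6, -0.4, -0.7]
grip_width: 0.028
finger_force: 0.9
caddy_handle 0.64 [0.612 0.028 0.217] [300. 164.]
caddy 0.83 [0.64  0.029 0.116] [292. 188.]
caddy_lip 0.94 [0.57  0.023 0.105] [316. 196.]
caddy_lip 0.43 [0.384 0.137 0.001] [363. 271.]
ball1 0.73 [ 0.579 -0.012  0.131] [318. 180.]
ball1 0.73 [0.623 0.025 0.145] [298. 181.]
ball1 0.62 [0.584 0.058 0.131] [306. 197.]
```

Tilt is about 15° and under control; continue.

```bash
python3 -m pendant '[{"translation":[-0.4,0,-0.2],"spin":0,"hand":0.33},{"translation":[-0.4,0,-0.3],"spin":0,"hand":0.33},{"translation":[-0.4,0,-0.3],"spin":0,"hand":0.33},{"translation":[-0.4,0,-0.3],"spin":0,"hand":0.33},{"translation":[-0.4,0,-0.3],"spin":0,"hand":0.33},{"translation":[0,0,0],"spin":0,"hand":0.33},{"translation":[0,0,0],"spin":0,"hand":0.33}]'
python3 - <<'E'
from h import *
p2=shot('side','s16.png'); marks(p2,['caddy_handle','caddy','caddy_lip','ball1'])
cv2.imwrite('pics/c16.png',cv2.resize(p2['image'][110:270,230:410,::-1],None,fx=4,fy=3.7))
E
```

```text
clock: 23.13
ee_pos: [0.5932, 0.0208, 0.1779]
eef_rot: [[0.032, 0.999, -0.001], [0.999, -0.032, -0.0], [-0.0, -0.001, -1.0]]
force: [-2.3, 1.3, -0.2]
grip_width: 0.0279
finger_force: 1.3
caddy_handle 0.83 [0.598 0.028 0.203] [305. 169.]
caddy_handle 0.73 [ 0.706 -0.36   0.   ] [326. 133.]
caddy 0.74 [0.644 0.03  0.114] [291. 188.]
caddy 0.65 [0.577 0.025 0.086] [314. 201.]
caddy_lip 0.77 [0.574 0.021 0.088] [315. 200.]
caddy_lip 0.44 [0.794 0.212 0.004] [217. 243.]
ball1 0.8 [0.583 0.058 0.113] [306. 201.]
ball1 0.64 [ 0.579 -0.011  0.115] [318. 185.]
ball1 0.62 [0.621 0.025 0.141] [299. 182.]
```

View pics/c16.png

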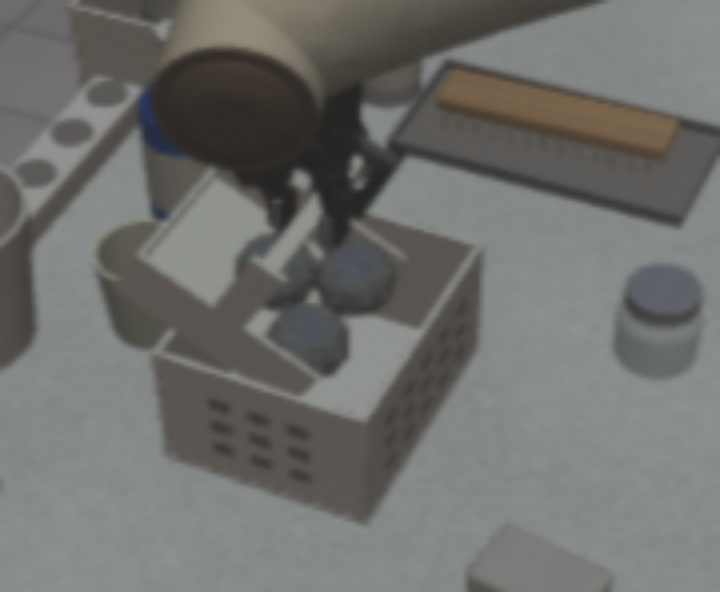

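The caddy is tipped about 27° with the lip over the basket, and the balls still sit behind it. Tip a bit more.

```bash
python3 -m pendant '[{"translation":[-0.4,0,-0.3],"spin":0,"hand":0.33},{"translation":[-0.4,0,-0.3],"spin":0,"hand":0.33},{"translation":[-0.4,0,-0.3],"spin":0,"hand":0.33},{"translation":[-0.3,0,-0.2],"spin":0,"hand":0.33},{"translation":[0,0,0],"spin":0,"hand":0.33},{"translation":[0,0,0],"spin":0,"hand":0.33}]'
python3 - <<'E'
from h import *
p2=shot('side','s17.png'); marks(p2,['caddy_handle','caddy','caddy_lip','ball1'])
E
```

```text
clock: 23.88
ee_pos: [0.5779, 0.0206, 0.167]
eef_rot: [[0.032, 0.999, -0.002], [0.999, -0.032, -0.001], [-0.001, -0.002, -1.0]]
force: [-2.2, 0.1, -0.1]
grip_width: 0.0285
finger_force: 1.4
caddy_handle 0.69 [0.582 0.026 0.189] [311. 174.]
caddy 0.77 [0.639 0.029 0.106] [293. 190.]
caddy 0.29 [ 0.777 -0.143  0.005] [280. 166.]
caddy_lip 0.66 [0.576 0.023 0.074] [314. 203.]
ball1 0.75 [ 0.567 -0.011  0.098] [322. 190.]
ball1 0.75 [0.606 0.024 0.127] [304. 187.]
ball1 0.71 [0.569 0.059 0.1  ] [311. 206.]
```

```bash
python3 -m pendant '[{"translation":[-0.4,0,-0.3],"spin":0,"hand":0.33},{"translation":[-0.4,0,-0.3],"spin":0,"hand":0.33},{"translation":[-0.2,0,-0.2],"spin":0,"hand":0.33},{"translation":[0,0,0],"spin":0,"hand":0.33},{"translation":[0,0,0],"spin":0,"hand":0.33},{"translation":[0,0,0],"spin":0,"hand":0.33}]'
python3 - <<'E'
from h import *
p2=shot('side','s18.png'); marks(p2,['caddy_handle','caddy','caddy_lip','ball1'])
E
```

```text
clock: 24.63
ee_pos: [0.5699, 0.0211, 0.1597]
eef_rot: [[0.032, 0.999, 0.003], [0.999, -0.032, 0.0], [0.001, 0.003, -1.0]]
force: [4.2, -0.3, -3.2]
grip_width: 0.0281
finger_force: 14.5
caddy_handle 0.63 [0.574 0.029 0.182] [313. 178.]
caddy_handle 0.2 [0.548 0.066 0.033] [318. 226.]
caddy 0.75 [0.636 0.031 0.102] [294. 192.]
caddy_lip 0.82 [0.574 0.022 0.066] [315. 205.]
caddy_lip 0.29 [0.382 0.136 0.001] [364. 271.]
ball1 0.68 [ 0.545 -0.015  0.064] [330. 200.]
ball1 0.58 [0.544 0.045 0.09 ] [322. 208.]
ball1 0.55 [0.547 0.068 0.036] [318. 226.]
```

```bash
python3 -m pendant '[{"translation":[0,0,0],"spin":0,"hand":0.36},{"translation":[0.2,0,0.2],"spin":0,"hand":0.36},{"translation":[0.3,0,0.3],"spin":0,"hand":0.36},{"translation":[0,0,0],"spin":0,"hand":0.36}]'
python3 - <<'E'
from h import *
p2=shot('side','s19.png'); marks(p2,['caddy_handle','caddy','caddy_lip','ball1'])
cv2.imwrite('pics/c19.png',cv2.resize(p2['image'][110:270,230:410,::-1],None,fx=4,fy=3.7))
E
```

```text
clock: 25.22
ee_pos: [0.5698, 0.0201, 0.1639]
eef_rot: [[0.033, 0.999, -0.01], [0.999, -0.033, -0.002], [-0.002, -0.01, -1.0]]
force: [-7.8, 0.3, 1.3]
grip_width: 0.0307
finger_force: 3.6
caddy_handle 0.74 [0.573 0.027 0.179] [314. 178.]
caddy 0.86 [0.636 0.03  0.1  ] [294. 192.]
caddy 0.72 [0.589 0.021 0.008] [311. 216.]
caddy_lip 0.58 [0.574 0.023 0.064] [315. 206.]
ball1 0.48 [ 0.545 -0.022  0.034] [330. 205.]
ball1 0.48 [0.54  0.035 0.066] [324. 211.]
ball1 0.38 [0.573 0.03  0.179] [313. 178.]
```

View pics/c19.png

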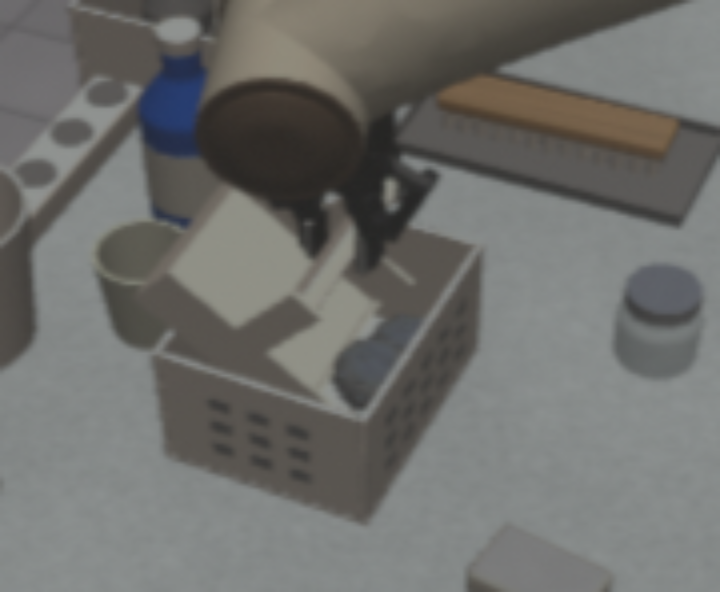

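```bash
python3 -m pendant '[{"translation":[0.3,0,0.3],"spin":0,"hand":0.36},{"translation":[0.4,0,0.3],"spin":0,"hand":0.36},{"translation":[0.4,0,0.3],"spin":0,"hand":0.36},{"translation":[0,0,0],"spin":0,"hand":0.36}]'
python3 - <<'E'
from h import *
p2=shot('side','s20.png'); marks(p2,['caddy_handle','caddy','caddy_lip'])
E
```

```text
clock: 25.8
ee_pos: [0.5782, 0.0195, 0.173]
eef_rot: [[0.034, 0.999, -0.016], [0.999, -0.034, -0.003], [-0.003, -0.016, -1.0]]
force: [-14.7, 0.9, 6.9]
grip_width: 0.0305
finger_force: 6.9
caddy_handle 0.95 [0.582 0.029 0.188] [311. 175.]
caddy 0.93 [0.635 0.032 0.107] [294. 191.]
caddy 0.31 [0.791 0.214 0.005] [218. 243.]
caddy_lip 0.8 [0.575 0.02  0.073] [315. 203.]
```

```bash
python3 -m pendant '[{"translation":[0.3,0,0.4],"spin":0,"hand":0.36},{"translation":[0.4,0,0.4],"spin":0,"hand":0.36},{"translation":[0.4,0,0.3],"spin":0,"hand":0.36},{"translation":[0,0,0],"spin":0,"hand":0.36}]'
python3 - <<'E'
from h import *
p2=shot('side','s21.png'); marks(p2,['caddy_handle','caddy','caddy_lip'])
E
```

```text
clock: 26.33
ee_pos: [0.5916, 0.0196, 0.1854]
eef_rot: [[0.033, 0.999, -0.01], [0.999, -0.033, -0.003], [-0.003, -0.01, -1.0]]
force: [-10.7, -0.3, 7.7]
grip_width: 0.0309
finger_force: 5.2
caddy_handle 0.71 [0.594 0.028 0.202] [307. 170.]
caddy 0.57 [0.64  0.029 0.112] [293. 189.]
caddy_lip 0.96 [0.574 0.021 0.083] [315. 201.]
caddy_lip 0.32 [ 0.386 -0.126  0.   ] [392. 205.]
```

```bash
python3 -m pendant '[{"translation":[0.4,0,0.2],"spin":0,"hand":0.36},{"translation":[0.4,0,0.2],"spin":0,"hand":0.36},{"translation":[0.4,0,0.2],"spin":0,"hand":0.36},{"translation":[0.4,0,0.2],"spin":0,"hand":0.36},{"translation":[0.3,0,0.1],"spin":0,"hand":0.36},{"translation":[0,0,0],"spin":0,"hand":0.36}]'
python3 - <<'E'
from h import *
p2=shot('side','s22.png'); marks(p2,['caddy_handle','caddy','caddy_lip'])
E
```

```text
clock: 27.03
ee_pos: [0.6154, 0.0208, 0.1936]
eef_rot: [[0.032, 0.999, 0.001], [0.999, -0.032, -0.0], [-0.0, 0.001, -1.0]]
force: [-1.4, -0.6, 1.9]
grip_width: 0.0309
finger_force: 0.8
caddy_handle 0.57 [0.615 0.027 0.215] [299. 164.]
caddy 0.88 [0.643 0.031 0.121] [291. 187.]
caddy_lip 0.69 [ 0.779 -0.143  0.008] [279. 165.]
caddy_lip 0.62 [0.572 0.024 0.106] [315. 196.]
```

```bash
python3 -m pendant '[{"translation":[0.4,0,0.1],"spin":0,"hand":0.36},{"translation":[0.4,0,0.1],"spin":0,"hand":0.33},{"translation":[0.4,0,0.1],"spin":0,"hand":0.3},{"translation":[0.3,0,0],"spin":0,"hand":0.25},{"translation":[0,0,0],"spin":0,"hand":0.15},{"translation":[0,0,0],"spin":0,"hand":0},{"translation":[0,0,0],"spin":0,"hand":0},{"translation":[0,0,0],"spin":0,"hand":0}]' 60
python3 -m pendant '[{"translation":[0,0,0.5],"spin":0,"hand":0},{"translation":[0,0,1],"spin":0,"hand":0},{"translation":[0,0,1.5],"spin":0,"hand":0},{"translation":[0,0,1],"spin":0,"hand":0},{"translation":[0,0,0],"spin":0,"hand":0}]'
python3 - <<'E'
from h import *
p2=shot('side','s23.png'); marks(p2,['caddy_handle','caddy','caddy_lip','ball1'])
E
```

```text
clock: 27.9
ee_pos: [0.6316, 0.021, 0.1979]
eef_rot: [[0.032, 0.999, 0.006], [0.999, -0.032, 0.001], [0.001, 0.006, -1.0]]
force: [3.4, 0.1, 4.8]
grip_width: 0.0137
finger_force: 60.8
clock: 28.32
ee_pos: [0.6298, 0.0208, 0.2383]
eef_rot: [[0.032, 0.999, 0.002], [0.999, -0.032, 0.0], [0.0, 0.002, -1.0]]
force: [0.8, -0.2, -2.9]
grip_width: 0.0131
finger_force: 58.5
caddy_handle 0.64 [0.634 0.028 0.262] [292. 148.]
caddy 0.86 [0.633 0.031 0.164] [293. 177.]
caddy_lip 0.63 [0.561 0.024 0.175] [318. 179.]
ball1 0.61 [0.545 0.025 0.038] [324. 215.]
ball1 0.44 [ 0.544 -0.045  0.035] [334. 200.]
```

```bash
python3 -m pendant '[{"translation":[-0.8,1.2,0],"spin":0,"hand":0},{"translation":[-1.5,2.6,0],"spin":0,"hand":0},{"translation":[-1.5,2.6,0],"spin":0,"hand":0},{"translation":[-1.5,2.6,0],"spin":0,"hand":0},{"translation":[-1.5,2.6,0],"spin":0,"hand":0},{"translation":[-1.5,2.6,0],"spin":0,"hand":0},{"translation":[-1.5,2.6,0],"spin":0,"hand":0},{"translation":[-1.5,2.6,0],"spin":0,"hand":0},{"translation":[-1.5,2.6,0],"spin":0,"hand":0},{"translation":[-1.5,2.6,0],"spin":0,"hand":0}]'
python3 -m pendant '[{"translation":[-1.5,2.6,0],"spin":0,"hand":0},{"translation":[-1.5,2.4,-1],"spin":0,"hand":0},{"translation":[-0.5,1,-2.5],"spin":0,"hand":0},{"translation":[0,0,-3],"spin":0,"hand":0},{"translation":[0,0,-3],"spin":0,"hand":0},{"translation":[0,0,-2.5],"spin":0,"hand":0},{"translation":[0,0,-1.5],"spin":0,"hand":0},{"translation":[0,0,-0.5],"spin":0,"hand":0},{"translation":[0,0,0],"spin":0,"hand":0},{"translation":[0,0,0],"spin":0,"hand":0}]'
python3 - <<'E'
from h import *
p2=shot('side','s24.png'); marks(p2,['caddy_handle','caddy','caddy_lip','ball1'])
E
```

```text
clock: 29.4
ee_pos: [0.4849, 0.2679, 0.2359]
eef_rot: [[0.032, 0.999, -0.001], [0.999, -0.032, -0.001], [-0.001, -0.001, -1.0]]
force: [0.5, 0.2, -2.7]
grip_width: 0.0136
finger_force: 58.4
clock: 30.23
ee_pos: [0.4519, 0.3273, 0.097]
eef_rot: [[0.032, 0.999, 0.001], [0.999, -0.032, 0.001], [0.001, 0.001, -1.0]]
force: [1.4, -0.1, -3.5]
grip_width: 0.0134
finger_force: 58.6
caddy 0.85 [0.456 0.336 0.02 ] [307. 319.]
caddy_lip 0.85 [0.383 0.33  0.034] [336. 325.]
caddy_lip 0.7 [0.794 0.213 0.005] [217. 243.]
ball1 0.46 [ 0.546 -0.045  0.037] [333. 199.]
```

Underside is about 18 mm up; lower slowly to contact.

```bash
python3 -m pendant '[{"translation":[0,0,-0.5],"spin":0,"hand":0},{"translation":[0,0,-0.4],"spin":0,"hand":0},{"translation":[0,0,-0.3],"spin":0,"hand":0},{"translation":[0,0,-0.2],"spin":0,"hand":0},{"translation":[0,0,0],"spin":0,"hand":0}]'
python3 -m pendant '[{"translation":[0,0,-0.2],"spin":0,"hand":0},{"translation":[0,0,-0.1],"spin":0,"hand":0},{"translation":[0,0,0],"spin":0,"hand":0}]'
```

```text
clock: 30.9
ee_pos: [0.4513, 0.3264, 0.0815]
eef_rot: [[0.032, 0.999, -0.001], [0.999, -0.032, -0.001], [-0.001, -0.001, -1.0]]
force: [0.1, 0.0, -3.4]
grip_width: 0.0132
finger_force: 58.6
clock: 31.15
ee_pos: [0.4517, 0.3268, 0.0793]
eef_rot: [[0.032, 0.999, 0.0], [0.999, -0.032, -0.0], [-0.0, 0.0, -1.0]]
force: [-0.3, 0.3, -2.8]
grip_width: 0.0133
finger_force: 58.6
```

```bash
python3 -m pendant '[{"translation":[0,0,-0.2],"spin":0,"hand":0},{"translation":[0,0,-0.1],"spin":0,"hand":0},{"translation":[0,0,0],"spin":0,"hand":0}]'
python3 -m pendant '[{"translation":[0,0,-0.2],"spin":0,"hand":0},{"translation":[0,0,0],"spin":0,"hand":0}]'
```

```text
clock: 31.4
ee_pos: [0.4525, 0.327, 0.0787]
eef_rot: [[0.031, 1.0, 0.002], [1.0, -0.031, 0.001], [0.001, 0.002, -1.0]]
force: [-1.1, -3.1, 8.4]
grip_width: 0.0136
finger_force: 60.4
clock: 31.57
ee_pos: [0.4525, 0.3271, 0.0786]
eef_rot: [[0.031, 1.0, 0.003], [1.0, -0.031, 0.001], [0.001, 0.003, -1.0]]
force: [-4.8, -4.3, 20.1]
grip_width: 0.0133
finger_force: 62.0
```

In firm contact with the counter. Ease the pressure, release and rise.

```bash
python3 -m pendant '[{"translation":[0,0,0.4],"spin":0,"hand":0},{"translation":[0,0,0],"spin":0,"hand":0.2},{"translation":[0,0,0],"spin":0,"hand":0.4},{"translation":[0,0,0],"spin":0,"hand":0.6},{"translation":[0,0,0],"spin":0,"hand":0.7},{"translation":[0,0,1],"spin":0,"hand":0.7},{"translation":[0,0,3],"spin":0,"hand":0.7},{"translation":[0,0,4],"spin":0,"hand":0.7},{"translation":[0,0,4],"spin":0,"hand":0.7},{"translation":[0,0,2],"spin":0,"hand":0.7}]'
python3 - <<'E'
from h import *
for n in('top','side'):
    p=shot(n,n+'25.png'); marks(p,['brush','caddy','caddy_handle','caddy_lip','ball1','jar','mug','softener','spray','can','soap'])
cv2.imwrite('pics/c25.png',np.hstack([cv2.resize(cv2.imread('pics/top25.png')[100:300,160:490],(400,242)),cv2.resize(cv2.imread('pics/side25.png')[80:360,180:440],(400,430))[:242] if 0 else cv2.resize(cv2.imread('pics/side25.png')[100:350,180:440],(400,242))]))
E
```

```text
clock: 32.4
ee_pos: [0.4534, 0.3281, 0.2243]
eef_rot: [[0.031, 0.999, 0.007], [0.999, -0.031, 0.005], [0.006, 0.007, -1.0]]
force: [1.1, 0.2, 0.4]
grip_width: 0.0598
finger_force: 0.0
brush 0.55 [ 0.54  -0.341  0.001] [454. 211.]
caddy 0.85 [ 0.45   0.331 -0.003] [211. 248.]
caddy_handle 0.67 [0.45  0.33  0.107] [199. 250.]
caddy_lip 0.95 [0.379 0.333 0.011] [209. 274.]
caddy_lip 0.55 [0.45  0.33  0.105] [200. 250.]
ball1 0.87 [ 0.542 -0.046  0.035] [348. 211.]
ball1 0.58 [0.541 0.083 0.036] [300. 212.]
ball1 0.56 [0.545 0.024 0.034] [322. 211.]
mug 0.96 [ 0.744 -0.    -0.003] [330. 139.]
mug 0.6 [0.546 0.023 0.033] [322. 211.]
softener 0.81 [ 0.78  -0.142 -0.001] [380. 126.]
softener 0.75 [ 0.382 -0.126 -0.003] [378. 270.]
spray 0.89 [ 0.786  0.209 -0.004] [254. 125.]
can 0.74 [ 0.7   -0.357 -0.   ] [458. 153.]
soap 0.59 [ 0.383  0.132 -0.002] [283. 271.]
brush 0.75 [0.378 0.332 0.014] [337. 331.]
brush 0.62 [0.456 0.333 0.103] [307. 300.]
caddy 0.73 [0.452 0.334 0.002] [309. 323.]
caddy_handle 0.82 [0.459 0.333 0.104] [305. 299.]
caddy_lip 0.96 [0.382 0.33  0.014] [336. 330.]
mug 0.68 [ 0.541 -0.338  0.011] [368. 147.]
mug 0.59 [ 0.747 -0.004  0.004] [268. 197.]
softener 0.97 [ 0.777 -0.143  0.005] [280. 165.]
softener 0.56 [0.453 0.337 0.002] [308. 324.]
spray 0.95 [0.793 0.212 0.006] [217. 243.]
can 0.91 [ 0.706 -0.36   0.003] [326. 133.]
soap 0.47 [0.384 0.138 0.002] [363. 271.]
```

View pics/c25.png

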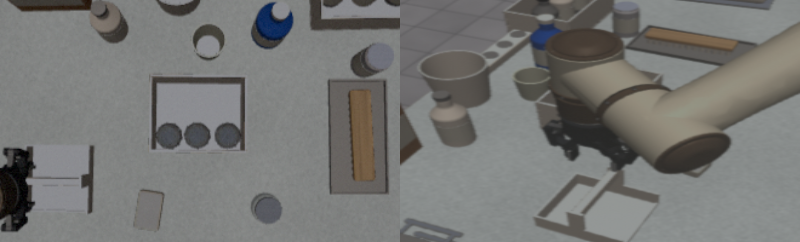

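The final views show the three balls on the basket floor, the brush flat in the tray, the caddy upright and empty on the counter, and the bystanders in place.

```bash
python3 -c "
from bench import arm
print(arm.finish_job())"
```

```text
the job is handed in; nothing more can be done
None
```

The job is handed in at about 32 s of the 72 s limit, verdict not reported: the brush lies bristles down in the drip tray, all three balls are in the basket, the empty caddy stands upright on the bare countertop, and the other objects are where they started.

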